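Fit the matching mount flange, put its mirror twin away

ROBOT

A 6-joint arm with a two-finger parallel gripper is mounted at the origin on the work surface. World frame = base frame: x ahead of the robot, y to its left, z up, the work surface at z = 0. Lengths are in m, angles in rad, forces in N, time in s.
With the tool pointing down it reaches from about 0.375 to 0.9 m from the base axis. Payload 3.1 kg.
Tool frame: the origin (TCP) lies at the very end of the fingers, on their centre line; the grasp point (between the pads) lies 19 mm behind it (manip.tcp_to_grasp is the distance from the TCP to the grasp point, in m); z points along the fingers, y is the line along which they close (so a half turn about z gives the same grasp; the last joint's range is limited). The gripper opens to 85 mm and grips with 20 to 120 N. Pads are 22 mm wide; open, the fingers measure 114 mm over their backs; the gripper's body (76 mm by 85 mm) begins 54 mm behind the grasp point. The pads swing forward as they close: fully open they stand 13 mm farther back than shut.
Start: joints at [-1.48, 0.527, 1.433, -0, 1.181, -0.178], TCP at [0.167, -0.602, 0.231] pointing down, gripper open.
Joint ranges: [-3.08, 3.08], [-0.75, 2.2], [0.22, 2.44], [-1.43, 4.57], [0, 2.65], [-2.85, 2.85]. Speed limits (rad/s): [2.79, 2.79, 3.14, 3.14, 3.14, 3.14].

INTERFACE

Orientations are given as a unit quaternion [x, y, z, w].
In Python, from station import manip gives the robot as it stands. The module is installed in compiled form; this text tells all that it offers.
- The arm moves only by the tool step_arm, never from a script. Its argument "commands" is one flat list of numbers, 6 for each row, row after row: the shift along the tool's x, y, z in m, then the turn, a rotation vector about the tool's x, y, z in degrees. A call has exactly 10 rows; each row is the pose to reach, as a shift and turn from the pose commanded when the call began, along the tool's axes at that moment; what a row does not reach only later rows make up. A row lasts 1/10 s, in which the tool goes at most 50 mm and 8.59 degrees, less where a joint would pass 70% of its speed; a pose out of reach is approached as far as the arm can. A call with a gripper value outside its range is refused whole. "jaw" is the opening in per cent of the stroke, from 0 (shut) to 100 (fully open), set as the call begins (left out, the last holds). The fingers move at their own pace and stop on an object; "grip_force" is the grip in N (left out, the last holds). Time passes only in rows, so rows that repeat a pose let the fingers close, or fill a call up. It gives the time, the measured TCP pose, the force, the opening and the grip force at its end, in the units of the state.
- manip.sense(): the state, without advancing time (a new reading comes with each control period).
- manip.snapshot(name): name is "scene" or "top" or "wrist"; returns a dict with "pixels" (420x560x3 uint8, blue, green, red), "fx", "fy", "cx", "cy" (pixels), "R" (3x3) and "t" (3): a world point X has camera coordinates R X + t; the wrist camera has in their place "mount" (4x4, takes a point from camera to tool coordinates, whose origin is the TCP and whose axes are the flange's). Camera axes: x right, y down, z forward; pixel columns grow to the right and rows downward; lengths in m; the calibration is good to about 2 mm. A picture is of the moment at which its call begins: read the wrist's pose just before it. There is no depth.
- manip.sign_off(): hands the job in; it is judged then, once.
The state is a dict: "t": time; "q": joint angles; "qd": joint speeds; "tau": joint torques, N m; "tcp_pos": TCP position; "tool_rot": TCP orientation; "force": force on the tool from outside, world axes, zero at the start; "ft_torque": the same for the moment, N m; "finger_gap": opening from 0.0 (shut) to 1.0 (fully open); "gripper_force": force on a finger pad.
Only numpy, scipy, OpenCV 4.12 (cv2) and the standard library are available. Lean on these libraries where they do the work, as an engineer would, in place of code of your own. Each camera call takes 0.05 s, during which the arm holds its last target. There are 200 camera calls.

TASK

Fit the grey flange whose three holes line up with the studs onto the stud plate, block upwards and fully home. Set its mirror-image twin, which does not fit these studs, flat in the steel tray with its block upwards. Set both down rather than dropping them, let go, and leave the other things on the counter where they are.

Things in the scene. Friction and masses are not known exactly. Their poses are not given: they have to be found in the camera images.
- stud_plate: Fixed aluminium plate 124 (x) by 94 (y) by 14 mm. Origin: centre of its underside, z up. Three dark steel studs, 12 mm diameter, rise 18 mm above its top (last 5 mm tapers to 6 mm) at (x, y) = (+42, +29), (-42, +29), (-42, -29) mm; the corner (+42, -29) is bare. A flange fully home lies flat on it, axes along the plate's, its underside 14 mm above this origin; the studs show 10 mm above it.
- flange_a: Loose grey flange, block up: plate 120 (x) by 90 (y) by 8 mm, with a solid grip block 44 (x) by 28 (y) mm in its middle, its top 42 mm above the plate's underside (the black disc on it is a mark). About 0.24 kg. Origin: centre of the underside, z up. Three 18 mm through holes at (x, y) = (+42, +29), (-42, +29) and (-42, -29) mm; corner (+42, -29) is solid. Matches the studs, one way round only.
- flange_b: Loose grey flange, block up: plate 120 (x) by 90 (y) by 8 mm, with a solid grip block 44 (x) by 28 (y) mm in its middle, its top 42 mm above the plate's underside (the black disc on it is a mark). About 0.24 kg. Origin: centre of the underside, z up. Three 18 mm through holes at (x, y) = (+42, -29), (-42, -29) and (-42, +29) mm; corner (+42, +29) is solid. The mirror image: cannot go onto the studs.
- tray: Fixed shallow steel tray, outside 190 (x) by 160 (y) by 30 mm high, walls and floor 5 mm thick, open on top, empty. Origin: centre of its underside on the counter, z up.
- eyepiece: Chrome eyepiece standing upright, 34 mm across, 55 mm tall; loose bystander. Origin: centre of its underside.
- blower: Rubber dust blower bulb standing nozzle up, 60 mm across, 100 mm tall; loose bystander. Origin: centre of its underside.
- petri_lid: Glass petri dish lid lying on the counter, 90 mm across, 12 mm tall; loose bystander. Origin: centre of its underside.
- funnel_bin: Fixed white parts bin, 110 by 110 by 60 mm high, with a steel funnel 92 mm across set in it, its rim 85 mm above the counter; bystander. Origin: centre of its underside.
There are look-alikes about, which are no part of the job. Leave any blue or pink look-alike of the flange_b alone.

How it is judged:
At the end, for the whole second after the job is handed in: flange_a over the studs: within 6 mm, 0.12 rad of yaw, 0.06 rad of tilt, underside under 2.5 mm above the plate; flange_b block up on the tray floor: centre within 60 mm of the tray centre along each tray axis, tilt under 0.06 rad, under 3 mm above the floor; both released, at rest (horizontal distance between flange_a and stud_plate below 0.006 m and z of flange_a in the frame of stud_plate below 0.0165 m and angle between each of flange_a, flange_b's own z axis and vertical below 0.06 rad and angle between the x axis of flange_a and the x axis of stud_plate, either way round below 0.12 rad and x of flange_b in the frame of tray between -0.06 and 0.06 m and y of flange_b in the frame of tray between -0.06 and 0.06 m and z of flange_b in the frame of tray below 0.008 m and linear speed of each of flange_a, flange_b below 0.02 m/s and contact force between the fingers and flange_a below 0.1 N and contact force between the fingers and flange_b below 0.1 N); the robot touches nothing.
It fails at once if the eyepiece, blower or petri lid is moved more than 30 mm (distance of any of eyepiece, blower, petri_lid from where it was at the start of the episode above 0.03 m).
It fails at once if a flange is dropped (falls free of the fingers faster than 0.9 m/s, about 4 cm of fall) ((linear speed of flange_a above 0.9 m/s and contact force between the fingers and flange_a below 0.1 N) or (linear speed of flange_b above 0.9 m/s and contact force between the fingers and flange_b below 0.1 N)).
It also fails if it takes over 58 s, if anything falls off the work surface, if the arm or the gripper's body presses on something with over 40 N, if the wrist force passes 120 N, or if a joint passes its speed limit or range.

## Working session

There is one attempt and no reset: what is moved stays moved. The work goes in short steps, Python scripts to look and compute and a tool call to move; the robot and the scene stay as the last step left them, time stands still between calls to the robot, and variables do not carry over. Pictures are saved under pics/ and viewed, at most 10 in all, crops included, and the job is handed in when it is done.

Besides the shell and the picture viewer there is one more tool, called after ">>>" as name(argument=value, ...) on one line, values as JSON. step_arm: Moves the arm, as the interface text tells. Its arguments: {"type":"object","properties":{"commands":{"type":"array","items":{"type":"number"}},"jaw":{"type":"number"},"grip_force":{"type":"number"}},"required":["commands"]}

```bash
mkdir -p pics; cat > h.py <<'E'
import numpy as np, cv2, pickle
from scipy.spatial.transform import Rotation as Ro
from station import manip
def snap(name,fn):
    s=manip.sense(); d=manip.snapshot(name); cv2.imwrite('pics/%s.png'%fn,d['pixels'])
    if name=='wrist':
        T=np.eye(4);T[:3,:3]=Ro.from_quat(s['tool_rot']).as_matrix();T[:3,3]=s['tcp_pos']
        M=T@np.array(d['mount']); d['R']=M[:3,:3].T; d['t']=-M[:3,:3].T@M[:3,3]
    pickle.dump(d,open('pics/%s.pkl'%fn,'wb')); return d
def load(fn): return pickle.load(open('pics/%s.pkl'%fn,'rb'))
def ray(d,u,v,z):
    R=np.array(d['R']);t=np.array(d['t']); c=-R.T@t
    w=R.T@np.array([(u-d['cx'])/d['fx'],(v-d['cy'])/d['fy'],1]); return c+w*(z-c[2])/w[2]
def proj(d,X):
    p=np.array(d['R'])@np.array(X)+np.array(d['t']); return [d['fx']*p[0]/p[2]+d['cx'],d['fy']*p[1]/p[2]+d['cy']]
E
python3 - <<'E'
from h import *
a=snap('scene','s0');b=snap('top','t0')
for d in(a,b): print(-np.array(d['R']).T@np.array(d['t']),d['fx'])
print(manip.sense())
E
```

```text
[1.31306755 0.22875951 0.92652842] 499.47236348596186
[ 0.31414574 -0.05614435  1.13632091] 409.98469016132805
{'t': 0.1, 'q': array([-1.47949338e+00,  5.28366132e-01,  1.43372998e+00, -3.19051672e-05,
        1.18141487e+00, -1.78486666e-01]), 'qd': array([-0.00075123, -0.00076741, -0.0036067 , -0.00132108,  0.00153007,
       -0.00046981]), 'tau': array([-2.76262372e-04, -4.43304849e+01, -1.78586107e+01, -2.74782797e-04,
        3.88770743e-03,  1.87336849e-05]), 'tcp_pos': array([ 0.16655043, -0.60175251,  0.23044988]), 'tool_rot': array([ 9.90914212e-01,  1.34492025e-01,  2.70598257e-05, -9.58894107e-04]), 'force': array([ 0.42058905,  0.04696115, -0.61843094]), 'ft_torque': array([-0.02370981, -0.00524435,  0.06248512]), 'gripper_force': 0.0, 'finger_gap': 0.9998913229667916}
```

View pics/t0.png

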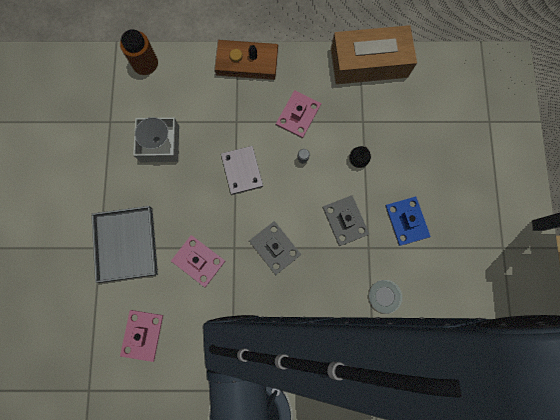

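View pics/s0.png

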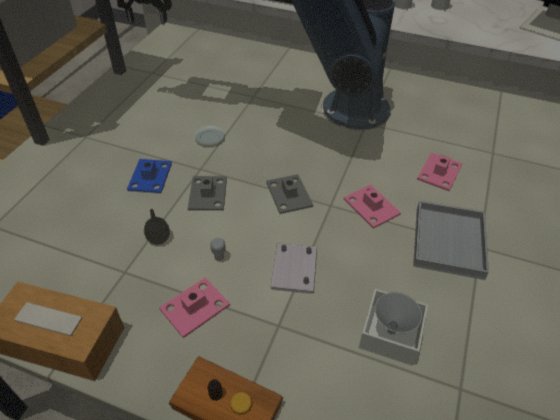

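The top view shows two grey flanges at (275,247) and (345,220), the stud plate at (242,170) and the tray at (125,245). The blue (408,220) and pink (298,113), (198,260), (142,335) ones are look-alikes, so I'll leave them. Next is an enlarged crop to tell the two grey ones apart.

```bash
python3 - <<'E'
from h import *
d=load('t0'); im=d['pixels']
c=im[140:280,210:385]; cv2.imwrite('pics/c0.png',cv2.resize(c,None,fx=4.2,fy=4.2,interpolation=cv2.INTER_CUBIC))
for n,u,v,z in [('f1',275,247,.042),('f2',347,219,.042),('plate',242,170,.014),('tray',125,245,.03),('petri',384,296,.01),('eyep',303,156,.05),('blower',360,157,.05),('funnel',156,138,.06)]: print(n,ray(d,u,v,z).round(3))
E
```

```text
f1 [ 0.433 -0.063  0.042]
f2 [ 0.509 -0.258  0.042]
plate [0.656 0.03  0.014]
tray [0.44  0.343 0.03 ]
petri [ 0.304 -0.356  0.01 ]
eyep [ 0.685 -0.141  0.05 ]
blower [ 0.682 -0.299  0.05 ]
funnel [0.734 0.266 0.06 ]
```

View pics/c0.png

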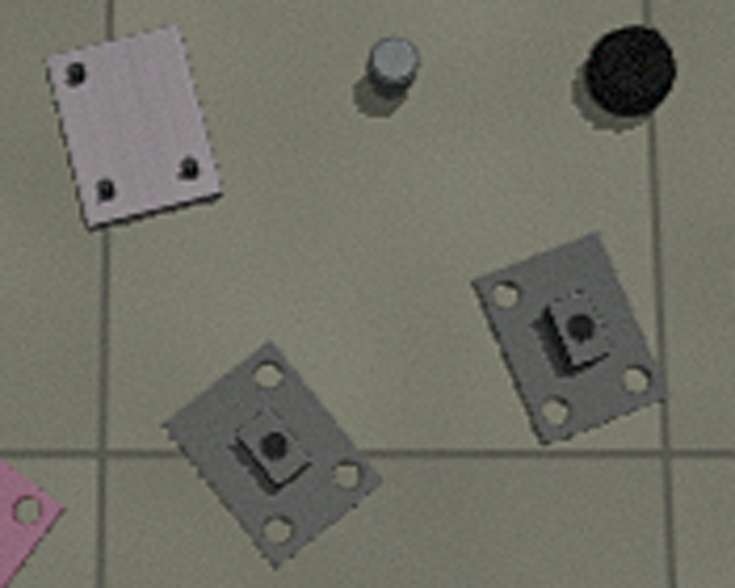

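Matching the hole patterns to the plate at crop scale:
- **Plate studs:** (75,72), (105,188) and (190,168), i.e. top-left, bottom-left and bottom-right with the top-right corner bare.
- **Right grey flange (top view 347,219):** its holes (505,293), (555,410) and (636,380) follow the same pattern, so it is **flange_a**.
- **Left grey flange (275,247):** its holes are at (268,375), (347,473) and (278,528) with the left corner solid. That is the mirror image, so it is **flange_b**.

```bash
cat >> h.py <<'E'
def fit(d,model,pix,z):
    W=np.array([ray(d,u,v,z)[:2] for u,v in pix]);M=np.array(model)
    m=M.mean(0);w=W.mean(0);A=(M-m);B=(W-w)
    th=np.arctan2((A[:,0]*B[:,1]-A[:,1]*B[:,0]).sum(),(A*B).sum())
    R=np.array([[np.cos(th),-np.sin(th)],[np.sin(th),np.cos(th)]])
    o=w-R@m; res=np.abs(W-(M@R.T+o)).max(); return o,th,res
A=[[.042,.029],[-.042,.029],[-.042,-.029]]; Bm=[[.042,-.029],[-.042,-.029],[-.042,.029]]
def tomove(s,p,yaw):
    "shift in tool axes and turn about tool z (deg) so the tool points down with its y along the flange's y (mod half turn)"
    T=Ro.from_quat(s['tool_rot']).as_matrix(); 
    x=T[:,0]; cur=np.arctan2(x[1],x[0]); dy=(yaw-cur+np.pi/2)%np.pi-np.pi/2
    c,sn=np.cos(cur+dy),np.sin(cur+dy); goal=np.array([[c,sn,0],[sn,-c,0],[0,0,-1]])
    return (T.T@(np.array(p)-s['tcp_pos'])*1e3).round(1), np.degrees(Ro.from_matrix(T.T@goal).as_rotvec()).round(1)
E
python3 - <<'E'
from h import *
d=load('t0'); f=lambda P:[((u+.5)/4.2-.5+210,(v+.5)/4.2-.5+140) for u,v in P]
pa=fit(d,A,f([(505,293),(555,410),(636,380)]),.006)
pb=fit(d,Bm,f([(268,375),(347,473),(278,528)]),.006)
ps=fit(d,A,f([(75,72),(105,188),(190,168)]),.028)
for n,p in zip('abs',(pa,pb,ps)): print(n,p[0].round(4),np.degrees(p[1]).round(1),p[2])
# tray: rim quad in the top view
q=[(93,213),(151,207),(157,277),(97,283)]; W=np.array([ray(d,u,v,.03) for u,v in q]); print(W.round(3),W.mean(0))
s=manip.sense(); print(tomove(s,[*pa[0],.2],pa[1]), s['q'][5])
E
```

```text
a [ 0.5133 -0.2604] 20.8 0.0006990500435493374
b [ 0.4371 -0.062 ] 38.3 0.0005760671630993253
s [0.6573 0.0318] 14.6 0.0005165121710494214
[[0.529 0.437 0.03 ]
 [0.545 0.279 0.03 ]
 [0.354 0.252 0.03 ]
 [0.339 0.411 0.03 ]] [0.44176217 0.34484774 0.03      ]
(array([ 425.2, -236.5,   31. ]), array([-0.1, -0. , -5.4])) -0.17848666607271965
```

>>> step_arm(commands=[0.0425,-0.0237,0.003,0,0,-0.5,0.085,-0.0473,0.006,0,0,-1,0.1275,-0.071,0.009,0,0,-1.6,0.17,-0.0946,0.012,0,0,-2.2,0.2126,-0.118,0.015,0,0,-2.8,0.255,-0.142,0.018,0,0,-3.3,0.2976,-0.1656,0.021,0,0,-3.8,0.34,-0.189,0.024,0,0,-4.3,0.3827,-0.213,0.027,0,0,-4.8,0.4252,-0.2365,0.031,0,0,-5.4], jaw=100, grip_force=50)

```text
t: 1.1
tcp_pos: [0.5144, -0.2593, 0.2]
tool_rot: [0.983, 0.181, -0.0, -0.0]
force: [0.0, -1.1, -0.4]
finger_gap: 1.004
gripper_force: 0.0
```

```bash
python3 - <<'E'
from h import *
print(snap('wrist','w1')['fx']); s=manip.sense(); print(s['t'],s['tcp_pos'],s['q'][5])
d=load('w1');c,sn=np.cos(np.radians(20.8)),np.sin(np.radians(20.8))
for m in A: print(proj(d,[.5133+c*m[0]-sn*m[1],-.2604+sn*m[0]+c*m[1],.008]))
E
```

```text
344.6346162733321
1.15 [ 0.51902511 -0.25344819  0.19944937] 0.547679264275604
[np.float64(250.94748378777587), np.float64(138.29374722894676)]
[np.float64(252.71851484646), np.float64(220.98561109933064)]
[np.float64(309.0283181065481), np.float64(221.1381318717347)]
```

View pics/w1.png

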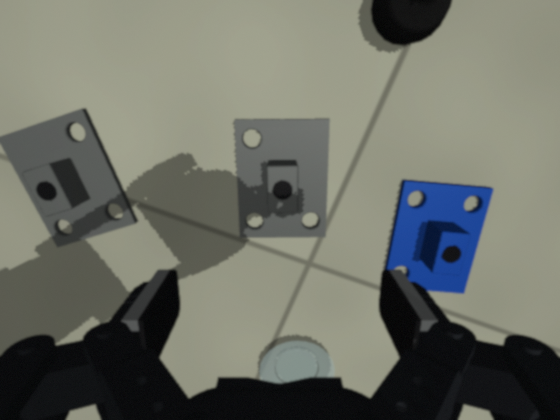

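The wrist view matches the estimate within 2 px: holes at (251,138), (255,220) and (310,220), block at (283,188). Descending.

>>> step_arm(commands=[0,0,0,0,0,0,0,0,0.02,0,0,0,0,0,0.05,0,0,0,0,0,0.085,0,0,0,0,0,0.115,0,0,0,0,0,0.14,0,0,0,0,0,0.16,0,0,0,0,0,0.172,0,0,0,0,0,0.18,0,0,0,0,0,0.182,0,0,0])

```text
t: 2.15
tcp_pos: [0.5129, -0.2616, 0.0178]
tool_rot: [0.984, 0.181, -0.0, -0.0]
force: [-0.2, 0.0, -0.6]
finger_gap: 0.999
gripper_force: 0.0
```

>>> step_arm(commands=[0,0,0,0,0,0,0,0,0,0,0,0,0,0,0,0,0,0,0,0,0,0,0,0,0,0,0,0,0,0,0,0,0,0,0,0,0,0,0,0,0,0,0,0,0,0,0,0,0,0,0,0,0,0,0,0,0,0,0,0], jaw=0, grip_force=60)

```text
t: 3.15
tcp_pos: [0.5141, -0.2616, 0.0194]
tool_rot: [0.983, 0.181, 0.001, 0.001]
force: [-0.2, -0.1, 6.9]
finger_gap: 0.319
gripper_force: 61.7
```

>>> step_arm(commands=[0,0,-0.005,0,0,0,0,0,-0.015,0,0,0,0,0,-0.03,0,0,0,0,0,-0.05,0,0,0,0,0,-0.07,0,0,0,0,0,-0.09,0,0,0,0,0,-0.11,0,0,0,0,0,-0.122,0,0,0,0,0,-0.13,0,0,0,0,0,-0.132,0,0,0])

```text
t: 4.15
tcp_pos: [0.5136, -0.2612, 0.1513]
tool_rot: [0.983, 0.181, 0.001, 0.001]
force: [0.1, 0.9, -1.7]
finger_gap: 0.312
gripper_force: 60.6
```

```bash
python3 - <<'E'
from h import *
s=manip.sense();print(s['t'],s['tcp_pos'],s['finger_gap'],s['gripper_force'],s['q'][5],tomove(s,[.6573,.0318,.15],np.radians(14.6)))
E
```

```text
4.15 [ 0.51363775 -0.26121754  0.15133298] 0.3122577119241025 60.61457633972168 0.5423505928207561 (array([ 238.6, -222.6,    1.2]), array([ 0.1, -0. ,  6.3]))
```

>>> step_arm(commands=[0.012,-0.0111,0,0,0,0.3,0.0358,-0.0333,0,0,0,0.9,0.0656,-0.0611,0,0,0,1.7,0.1013,-0.0944,0,0,0,2.6,0.137,-0.1277,0,0,0,3.6,0.17,-0.158,0,0,0,4.5,0.2,-0.186,0,0,0,5.3,0.222,-0.207,0,0,0,5.8,0.235,-0.219,0,0,0,6.1,0.2384,-0.222,0,0,0,6.2])

```text
t: 5.15
tcp_pos: [0.657, 0.0337, 0.1489]
tool_rot: [0.992, 0.129, -0.001, -0.0]
force: [-0.2, 0.9, -3.4]
finger_gap: 0.318
gripper_force: 60.6
```

>>> step_arm(commands=[0,0,0,0,0,0,0,0,0,0,0,0,0,0,0.005,0,0,0,0,0,0.015,0,0,0,0,0,0.025,0,0,0,0,0,0.035,0,0,0,0,0,0.045,0,0,0,0,0,0.05,0,0,0,0,0,0.05,0,0,0,0,0,0.05,0,0,0])

```text
t: 6.15
tcp_pos: [0.6573, 0.0313, 0.1003]
tool_rot: [0.992, 0.128, 0.0, 0.0]
force: [-0.1, -0.0, -2.6]
finger_gap: 0.319
gripper_force: 60.5
```

```bash
python3 - <<'E'
from h import *
d=snap('wrist','w2'); s=manip.sense();print(s['t'],s['tcp_pos'],s['q'][5],s['force'])
c,sn=np.cos(np.radians(14.6)),np.sin(np.radians(14.6))
for m in A: print(proj(d,[.6573+c*m[0]-sn*m[1],.0318+sn*m[0]+c*m[1],.03]),proj(d,[s['tcp_pos'][0]+c*m[0]-sn*m[1],s['tcp_pos'][1]+sn*m[0]+c*m[1],s['tcp_pos'][2]-.011]))
cv2.imwrite('pics/w2c.png',cv2.resize(d['pixels'],None,fx=1.42,fy=1.42,interpolation=cv2.INTER_CUBIC))
E
```

```text
6.2 [0.65755267 0.03127955 0.10064438] 1.1929252262155186 [ 0.6119561   0.38243577 -2.9337302 ]
[np.float64(233.68074087485206), np.float64(157.09442774478228)] [np.float64(218.39723593703062), np.float64(178.00717505349755)]
[np.float64(238.17723764582806), np.float64(278.2708824730329)] [np.float64(226.42519694411013), np.float64(334.318674934153)]
[np.float64(322.0365406062316), np.float64(278.4506497183677)] [np.float64(336.6033342643302), np.float64(334.5406620730208)]
```

View pics/w2c.png

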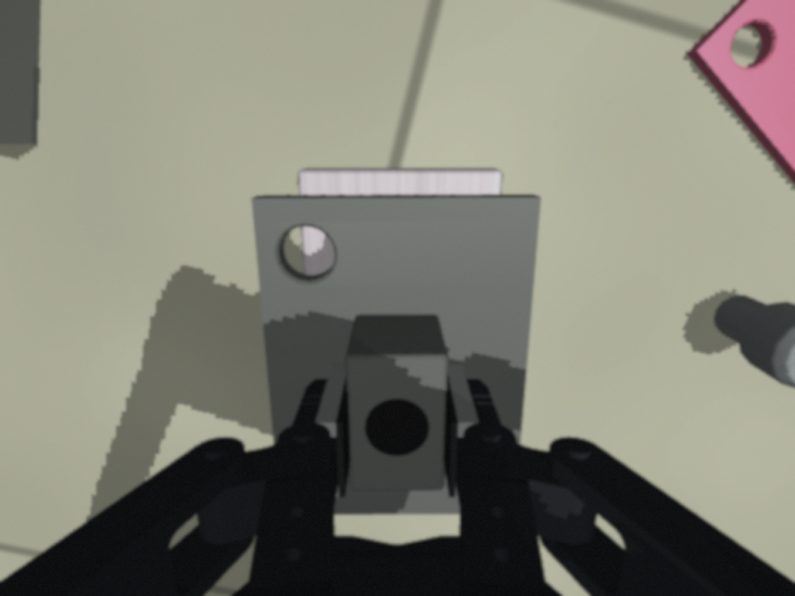

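The flange is held square, with its hole at (308,251) in the 1.42x crop against (310,253) predicted. The plate's far edge shows at row 169 and gives a close check on the plate pose.

```bash
python3 - <<'E'
from h import *
d=load('w2'); c,sn=np.cos(np.radians(14.6)),np.sin(np.radians(14.6)); R=np.array([[c,-sn],[sn,c]])
def loc(u,v,z,o): return (R.T@(ray(d,(u+.5)/1.42-.5,(v+.5)/1.42-.5,z)[:2]-o)*1e3).round(1)
for u,v in [(299,169),(501,169)]: print('plate corner',loc(u,v,.014,[.6573,.0318]))
for u,v in [(253,197),(540,197)]: print('flange corner, tool frame',loc(u,v,.1003-.0105,[.6573,.0313]))
print('hole',loc(308,251,.0898,[.6573,.0313]))
E
```

```text
plate corner [64.  45.2]
plate corner [ 64.3 -46.4]
flange corner, tool frame [59.8 45.7]
flange corner, tool frame [ 60.1 -42.8]
hole [42.9 29.6]
```

>>> step_arm(commands=[0.001,0.001,0.005,0,0,0,0.001,0.001,0.012,0,0,0,0.001,0.001,0.02,0,0,0,0.001,0.001,0.028,0,0,0,0.001,0.001,0.035,0,0,0,0.001,0.001,0.041,0,0,0,0.001,0.001,0.044,0,0,0,0.001,0.001,0.044,0,0,0,0.001,0.001,0.044,0,0,0,0.001,0.001,0.044,0,0,0])

```text
t: 7.2
tcp_pos: [0.6587, 0.0305, 0.0567]
tool_rot: [0.992, 0.128, 0.0, 0.0]
force: [0.2, 0.5, -2.2]
finger_gap: 0.314
gripper_force: 60.6
```

```bash
python3 - <<'E'
from h import *
d=snap('wrist','w3'); s=manip.sense();print(s['t'],s['tcp_pos'],s['force'])
cv2.imwrite('pics/w3c.png',cv2.resize(d['pixels'][110:260,160:360],None,fx=4,fy=4,interpolation=cv2.INTER_CUBIC))
E
```

```text
7.25 [0.65869993 0.03050152 0.05676136] [ 0.27093131 -0.88504074 -2.63570448]
```

View pics/w3c.png

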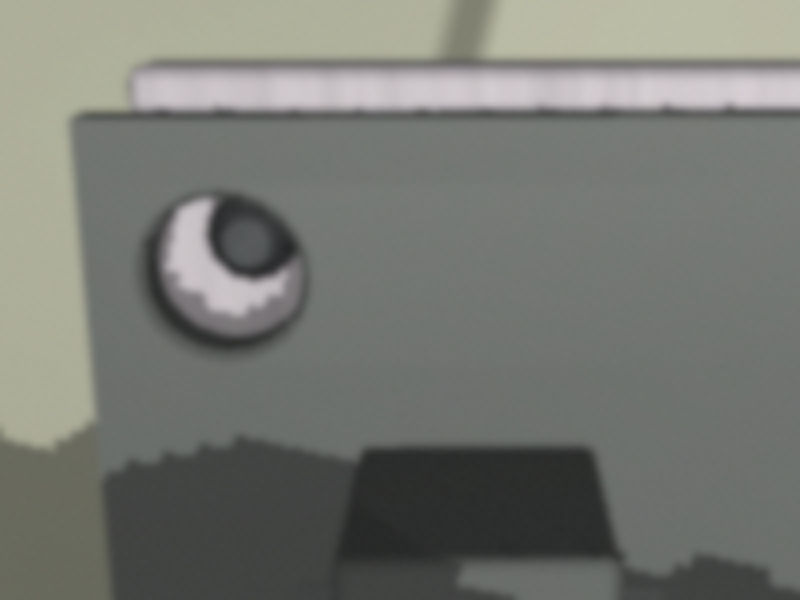

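Through the hole (centred at crop (227,271)) the stud tip shows at (247,240). I'll compare the two by ray.

```bash
python3 - <<'E'
from h import *
d=load('w3'); c,sn=np.cos(np.radians(14.6)),np.sin(np.radians(14.6)); R=np.array([[c,-sn],[sn,c]])
def loc(u,v,z): return (R.T@(ray(d,(u+.5)/4-.5+160,(v+.5)/4-.5+110,z)[:2]-[.6587,.0305])*1e3).round(1)
print('hole',loc(227,271,.0462),'stud',loc(247,240,.032))
for u in((130,64),): print('plate corner',loc(*u,.014))
print('flange corner',loc(72,114,.0462))
E
```

```text
hole [42.6 29.8] stud [43.3 29.8]
plate corner [63.1 47. ]
flange corner [60.  45.8]
```

Aligned within 0.7 mm, so I'm lowering it.

>>> step_arm(commands=[0.0007,0,0.002,0,0,0,0.0007,0,0.004,0,0,0,0.0007,0,0.007,0,0,0,0.0007,0,0.01,0,0,0,0.0007,0,0.013,0,0,0,0.0007,0,0.016,0,0,0,0.0007,0,0.019,0,0,0,0.0007,0,0.021,0,0,0,0.0007,0,0.022,0,0,0,0.0007,0,0.022,0,0,0])

```text
t: 8.25
tcp_pos: [0.6589, 0.0307, 0.0341]
tool_rot: [0.992, 0.128, -0.0, -0.0]
force: [0.1, -1.0, -3.2]
finger_gap: 0.313
gripper_force: 60.6
```

>>> step_arm(commands=[0,0,0,0,0,0,0,0,0.0005,0,0,0,0,0,0.001,0,0,0,0,0,0.0015,0,0,0,0,0,0.0015,0,0,0,0,0,0.0015,0,0,0,0,0,0.0015,0,0,0,0,0,0.0015,0,0,0,0,0,0.0015,0,0,0,0,0,0.0015,0,0,0])

```text
t: 9.25
tcp_pos: [0.6592, 0.0307, 0.0334]
tool_rot: [0.992, 0.128, 0.0, 0.0]
force: [-2.9, 1.0, 4.8]
finger_gap: 0.313
gripper_force: 61.6
```

Contact comes at TCP z 33.4 mm, which matches the home height. Releasing and rising.

>>> step_arm(commands=[0,0,0,0,0,0,0,0,0,0,0,0,0,0,0,0,0,0,0,0,0,0,0,0,0,0,0,0,0,0,0,0,0,0,0,0,0,0,0,0,0,0,0,0,0,0,0,0,0,0,0,0,0,0,0,0,0,0,0,0], jaw=100)

```text
t: 10.25
tcp_pos: [0.659, 0.0307, 0.0328]
tool_rot: [0.992, 0.128, 0.0, 0.0]
force: [0.3, 0.5, -0.2]
finger_gap: 1.001
gripper_force: 0.0
```

>>> step_arm(commands=[0,0,-0.01,0,0,0,0,0,-0.03,0,0,0,0,0,-0.055,0,0,0,0,0,-0.085,0,0,0,0,0,-0.115,0,0,0,0,0,-0.14,0,0,0,0,0,-0.157,0,0,0,0,0,-0.165,0,0,0,0,0,-0.167,0,0,0,0,0,-0.167,0,0,0])

```text
t: 11.25
tcp_pos: [0.6586, 0.0307, 0.1995]
tool_rot: [0.992, 0.128, -0.0, -0.0]
force: [-0.2, 0.3, 0.0]
finger_gap: 0.998
gripper_force: 0.0
```

```bash
python3 - <<'E'
from h import *
d=snap('wrist','w4'); s=manip.sense();print(s['t'],s['tcp_pos'],s['q'][5],tomove(s,[.4371,-.062,.2],np.radians(38.3)))
E
```

```text
11.3 [0.65833271 0.03079501 0.19890684] 1.1924759109152656 (array([-237.5,   33.8,   -0.7]), array([ -0.1,   0.1, -23.6]))
```

View pics/w4.png

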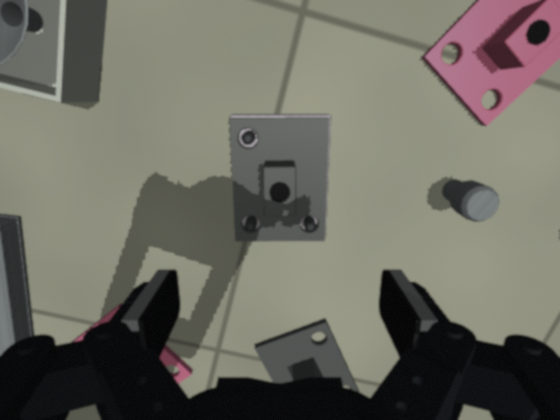

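All three studs show through the holes at (248,137), (251,222) and (310,222), so flange_a is home. On to flange_b.

>>> step_arm(commands=[-0.012,0.0017,0,0,0,-1.2,-0.036,0.005,0,0,0,-3.5,-0.067,0.0095,0,0,0,-6.5,-0.102,0.0145,0,0,0,-10,-0.138,0.0195,0,0,0,-13.7,-0.17,0.024,0,0,0,-17,-0.2,0.0285,0,0,0,-20,-0.222,0.0315,0,0,0,-22.2,-0.235,0.0334,0,0,0,-23.4,-0.2375,0.0338,0,0,0,-23.7])

```text
t: 12.3
tcp_pos: [0.4356, -0.062, 0.1989]
tool_rot: [0.945, 0.328, -0.001, -0.001]
force: [-0.0, 0.2, -0.5]
finger_gap: 0.998
gripper_force: 0.0
```

>>> step_arm(commands=[0,0,0,0,0,0,0,0,0,0,0,0,0,0,0.01,0,0,0,0,0,0.025,0,0,0,0,0,0.045,0,0,0,0,0,0.065,0,0,0,0,0,0.08,0,0,0,0,0,0.09,0,0,0,0,0,0.09,0,0,0,0,0,0.09,0,0,0])

```text
t: 13.3
tcp_pos: [0.4381, -0.062, 0.1097]
tool_rot: [0.944, 0.329, -0.0, -0.0]
force: [0.1, -0.6, -0.1]
finger_gap: 1.0
gripper_force: 0.0
```

```bash
python3 - <<'E'
from h import *
d=snap('wrist','w5'); s=manip.sense();print(s['t'],s['tcp_pos'],s['q'][5],tomove(s,[.4371,-.062,.11],np.radians(38.3)))
c,sn=np.cos(np.radians(38.3)),np.sin(np.radians(38.3))
for m in Bm: print(np.round(proj(d,[.4371+c*m[0]-sn*m[1],-.062+sn*m[0]+c*m[1],.008]),1))
print(np.round(proj(d,[.4371,-.062,.042]),1))
E
```

```text
13.35 [ 0.43827615 -0.06213783  0.11003526] 0.5067660044919543 (array([-0.8, -0.8,  0. ]), array([ 0. , -0. ,  0.1]))
[321.2 152.2]
[316.9 260.1]
[242.6 259.9]
[280.1 224.6]
```

View pics/w5.png

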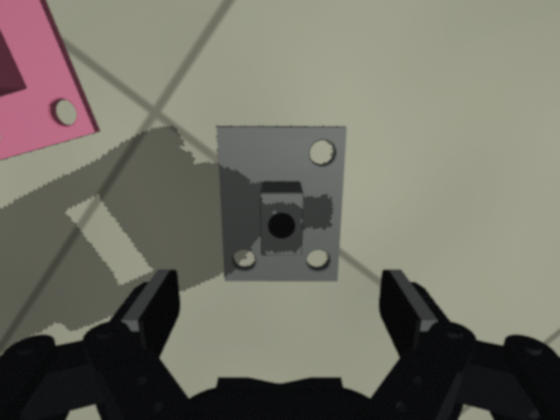

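The mirror flange's holes at (321,152), (318,258) and (244,258) agree with the prediction. Descending 92 mm to TCP z 0.018, gripping and lifting.

>>> step_arm(commands=[0,0,0.005,0,0,0,0,0,0.015,0,0,0,0,0,0.03,0,0,0,0,0,0.045,0,0,0,0,0,0.06,0,0,0,0,0,0.075,0,0,0,0,0,0.085,0,0,0,0,0,0.09,0,0,0,0,0,0.092,0,0,0,0,0,0.092,0,0,0])

```text
t: 14.35
tcp_pos: [0.4379, -0.0621, 0.0178]
tool_rot: [0.944, 0.329, 0.0, 0.0]
force: [-0.3, -0.6, 0.1]
finger_gap: 1.002
gripper_force: 0.0
```

>>> step_arm(commands=[0,0,0,0,0,0,0,0,0,0,0,0,0,0,0,0,0,0,0,0,0,0,0,0,0,0,0,0,0,0,0,0,0,0,0,0,0,0,0,0,0,0,0,0,0,0,0,0,0,0,0,0,0,0,0,0,0,0,0,0], jaw=0, grip_force=60)

```text
t: 15.35
tcp_pos: [0.4383, -0.0624, 0.0184]
tool_rot: [0.944, 0.329, 0.001, 0.001]
force: [0.7, -0.5, 5.3]
finger_gap: 0.318
gripper_force: 60.8
```

>>> step_arm(commands=[0,0,-0.005,0,0,0,0,0,-0.015,0,0,0,0,0,-0.03,0,0,0,0,0,-0.05,0,0,0,0,0,-0.07,0,0,0,0,0,-0.09,0,0,0,0,0,-0.11,0,0,0,0,0,-0.122,0,0,0,0,0,-0.13,0,0,0,0,0,-0.132,0,0,0])

```text
t: 16.35
tcp_pos: [0.4378, -0.062, 0.1507]
tool_rot: [0.944, 0.329, 0.0, 0.0]
force: [0.3, -0.6, -3.2]
finger_gap: 0.316
gripper_force: 59.9
```

```bash
python3 - <<'E'
from h import *
s=manip.sense();print(s['t'],s['tcp_pos'],s['finger_gap'],s['q'][5],tomove(s,[.4418,.3448,.15],np.radians(7.8)))
E
```

```text
16.35 [ 0.43778558 -0.06202218  0.15072477] 0.31550641385702166 0.5066891521422661 (array([ 255.6, -316.5,    0.5]), array([ 0.1, -0.1, 30.6]))
```

>>> step_arm(commands=[0.0125,-0.0155,0,0,0,1.5,0.0376,-0.0465,0,0,0,4.5,0.069,-0.0855,0,0,0,8.2,0.1,-0.1244,0,0,0,12,0.132,-0.1633,0,0,0,15.8,0.163,-0.202,0,0,0,19.5,0.195,-0.241,0,0,0,23.3,0.223,-0.276,0,0,0,26.7,0.245,-0.303,0,0,0,29.4,0.2556,-0.3165,0,0,0,30.6])

```text
t: 17.35
tcp_pos: [0.4409, 0.3477, 0.1488]
tool_rot: [0.998, 0.069, -0.0, -0.0]
force: [-0.2, 0.1, -3.0]
finger_gap: 0.315
gripper_force: 59.9
```

>>> step_arm(commands=[0,0,0,0,0,0,0,0,0,0,0,0,0,0,0.01,0,0,0,0,0,0.025,0,0,0,0,0,0.045,0,0,0,0,0,0.065,0,0,0,0,0,0.075,0,0,0,0,0,0.08,0,0,0,0,0,0.08,0,0,0,0,0,0.08,0,0,0])

```text
t: 18.35
tcp_pos: [0.4424, 0.3447, 0.0703]
tool_rot: [0.998, 0.067, 0.001, -0.0]
force: [0.4, 0.7, -2.6]
finger_gap: 0.317
gripper_force: 59.8
```

```bash
python3 - <<'E'
from h import *
d=snap('wrist','w6'); s=manip.sense();print(s['t'],s['tcp_pos'],s['q'][5],tomove(s,[.4418,.3448,.07],np.radians(7.8)))
E
```

```text
18.4 [0.44249949 0.34488564 0.07057648] 1.8984815933533599 (array([-0.7, -0. ,  0.6]), array([-0. , -0.1, -0.1]))
```

View pics/w6.png

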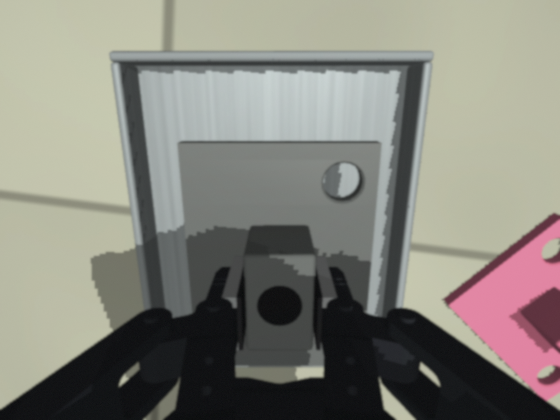

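The flange is centred and square over the tray, with the tray rim spanning columns 112–432 and the flange 180–380. Lowering it.

>>> step_arm(commands=[0,0,0.004,0,0,0,0,0,0.01,0,0,0,0,0,0.017,0,0,0,0,0,0.025,0,0,0,0,0,0.032,0,0,0,0,0,0.038,0,0,0,0,0,0.042,0,0,0,0,0,0.044,0,0,0,0,0,0.045,0,0,0,0,0,0.045,0,0,0])

```text
t: 19.4
tcp_pos: [0.4419, 0.3448, 0.0249]
tool_rot: [0.998, 0.068, 0.0, -0.0]
force: [-0.3, 0.0, -3.4]
finger_gap: 0.311
gripper_force: 59.8
```

>>> step_arm(commands=[0,0,0,0,0,0,0,0,0.0005,0,0,0,0,0,0.001,0,0,0,0,0,0.0015,0,0,0,0,0,0.002,0,0,0,0,0,0.0023,0,0,0,0,0,0.0023,0,0,0,0,0,0.0023,0,0,0,0,0,0.0023,0,0,0,0,0,0.0023,0,0,0])

```text
t: 20.4
tcp_pos: [0.4419, 0.3448, 0.0234]
tool_rot: [0.998, 0.068, 0.0, -0.0]
force: [-1.0, -0.5, 5.3]
finger_gap: 0.313
gripper_force: 61.0
```

Contact at TCP z 23.4 mm, as expected for the tray floor. Releasing and rising.

>>> step_arm(commands=[0,0,0,0,0,0,0,0,0,0,0,0,0,0,0,0,0,0,0,0,0,0,0,0,0,0,0,0,0,0,0,0,0,0,0,0,0,0,0,0,0,0,0,0,0,0,0,0,0,0,0,0,0,0,0,0,0,0,0,0], jaw=100)

```text
t: 21.4
tcp_pos: [0.4418, 0.3447, 0.0225]
tool_rot: [0.998, 0.068, 0.0, -0.0]
force: [0.6, 0.5, 0.0]
finger_gap: 1.001
gripper_force: 0.0
```

>>> step_arm(commands=[0,0,-0.01,0,0,0,0,0,-0.03,0,0,0,0,0,-0.055,0,0,0,0,0,-0.085,0,0,0,0,0,-0.115,0,0,0,0,0,-0.14,0,0,0,0,0,-0.157,0,0,0,0,0,-0.165,0,0,0,0,0,-0.167,0,0,0,0,0,-0.167,0,0,0])

```text
t: 22.4
tcp_pos: [0.4415, 0.3445, 0.1893]
tool_rot: [0.998, 0.068, -0.0, 0.0]
force: [-0.2, 0.3, 0.2]
finger_gap: 1.002
gripper_force: 0.0
```

```bash
python3 - <<'E'
from h import *
d=snap('scene','s1'); print(manip.sense()['t'])
cv2.imwrite('pics/s1c.png',cv2.resize(d['pixels'][80:360,130:500],None,fx=2.1,fy=2.1))
E
```

```text
22.45
```

View pics/s1c.png

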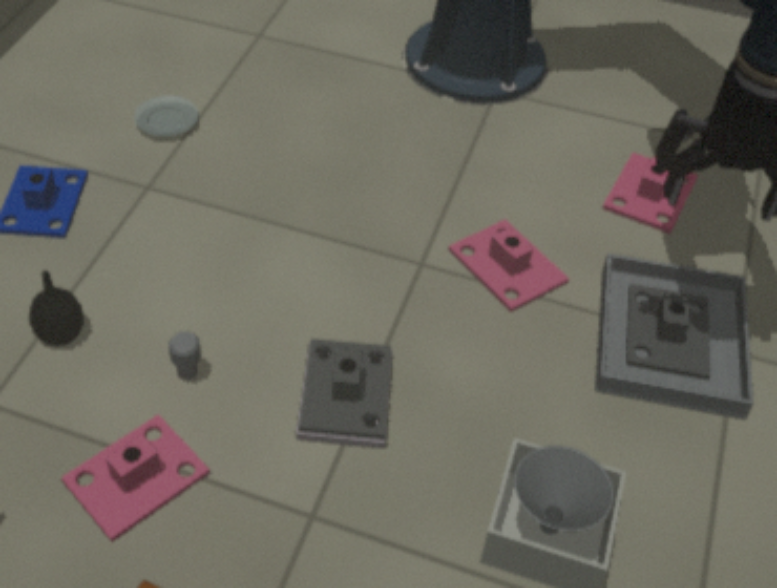

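flange_a sits flat on the studs at crop (347,390) and flange_b flat in the tray at (670,330). The bystanders are undisturbed, so I'm handing in.

```bash
python3 -c "
from station import manip
print(manip.sign_off())"
```

```text
the job is handed in; nothing more can be done
None
```

I fitted flange_a fully home on the studs, set flange_b flat and block up in the tray, released both, and handed the job in at about 22 s; the sign-off returned no verdict.

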